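# Clamp a printing block with the quick-release lever

### The arm

A 7-joint arm with a two-finger parallel gripper is mounted at the origin on the work surface. World frame = base frame: x ahead of the robot, y to its left, z up, the work surface at z = 0. Lengths are in m, angles in rad, forces in N, time in s.
With the tool pointing down it reaches from about 0.425 to 0.975 m from the base axis. Payload 16.7 kg.
Tool frame: the origin (TCP) lies at the very end of the fingers, on their centre line; the grasp point (between the pads) lies 19 mm behind it; z points along the fingers, y is the line along which they close (so a half turn about z gives the same grasp; the last joint's range is limited). The gripper opens to 85 mm and grips with 20 to 120 N. Pads are 22 mm wide; open, the fingers measure 114 mm over their backs; the gripper's body (76 mm by 85 mm) begins 54 mm behind the grasp point. The pads swing forward as they close: fully open they stand 13 mm farther back than shut.
Start: joints at [1.192, 0.426, 0.074, 1.606, -0.034, 1.111, -0.067], TCP at [0.154, -0.657, 0.231] pointing down, gripper open.
Joint ranges: [-2.85, 2.85], [-0.5, 2.14], [-1.23, 1.37], [0.21, 2.46], [-1.02, 4.16], [0.16, 2.05], [-2.73, 2.73]. Speed limits (rad/s): [1.89, 1.89, 2.39, 2.39, 3.01, 3.01, 3.01].

### API

Orientations are given as a unit quaternion [x, y, z, w].
In Python, from cell import sense, optics, r, models gives the robot as it stands. The module is installed in compiled form; this text tells all that it offers.
- The arm moves only by the tool step_arm, never from a script. Its argument "series" is a list that holds one entry, the list of rows, each a list of 7 numbers: the turn, a rotation vector about the tool's x, y, z in degrees, then the shift along the tool's x, y, z in cm, then the finger opening in cm, from 0 to 8.54. A call has 1 to 10 rows; each row is the pose to reach, as a shift and turn from the pose commanded when the call began, along the tool's axes at that moment; what a row does not reach only later rows make up. A row lasts 1/8 s, in which the tool goes at most 62.5 mm and 10.7 degrees, less where a joint would pass 70% of its speed; a pose out of reach is approached as far as the arm can. A call with a gripper value outside its range is refused whole. The fingers move at their own pace and stop on an object; the grip force is fixed at half the most. Time passes only in rows, so rows that repeat a pose let the fingers close. It gives the time, the measured TCP pose, the force, the opening and the grip force at its end, in the units of the state.
- sense(): the state, without advancing time (a new reading comes with each control period).
- optics.get_image(name): name is "side" or "top" or "wrist"; returns a dict with "frame" (384x512x3 uint8, blue, green, red), "range_z" (384x512 float32, m along the optical axis (not along the pixel's ray), 0 where there is no reading), "fx", "fy", "cx", "cy" (pixels), "camera_from_world" (4x4, takes a point from world to camera coordinates). Camera axes: x right, y up, looking along -z (the intrinsics and any distortion apply to the point x, -y, -z); pixel columns grow to the right and rows downward; lengths in m; the calibration is good to about 2 mm. A picture is of the moment at which its call begins.
- r.sign_off(): hands the job in; it is judged then, once.
Trained networks look in a picture, given as the dict that the camera call returned (one of the last four; its "shot" number tells which), for a name from the list of things; names that differ only in an ending like _2 or _b are one class to them, and where a whole thing is asked for, a point or a joint stands for the part that bears it (a point fixed in the world has none). Each returns a list of dicts, best first, with "score" (0 to 1); they miss things now and then, are a little off and sometimes report something else, mostly with a low value. They report only what shows in the picture. A call takes as long as a camera call. They do not tell look-alikes from the thing itself.
- models.recognise(thing, picture): "extent" ([left, top, right, bottom] in pixels, round what is visible of it).
- models.regions_of(thing, picture): "region" (384x512 bool, what is visible of it) and "extent" ([left, top, right, bottom] in pixels, round what is visible of it).
The state is a dict: "time_s": time; "joints": joint angles; "qvel": joint speeds; "effort": joint torques, N m; "position": TCP position; "tcp_rot": TCP orientation; "ft_force": force on the tool from outside, world axes, zero at the start; "wrist_torque": the same for the moment, N m; "width": finger opening in m; "grasp_force": force on a finger pad.
Only numpy, scipy, OpenCV 4.12 (cv2) and the standard library are available. Lean on these libraries where they do the work, as an engineer would, in place of code of your own. Each camera call takes 0.05 s, during which the arm holds its last target. There are 200 camera calls.

### The job

The wooden printing block sits loose in the quick-release block vise. Tighten the cross-handled nut until the cam lever, tried by pushing it, begins to bite about halfway through its swing, then swing the lever fully shut so that the block is firmly held and the lever stays shut by itself. Do not swing the lever shut on a slack vise, do not crush the block by over-tightening, and leave the other things on the table alone.

Things in the scene. Friction and masses are not known exactly. Their poses are not given: they have to be found in the camera images.
- vise: grey steel block vise bolted to the table; origin under its base. A level skewer rod runs along its y axis at x = 0, 60 mm up, through a fixed jaw (+y side) and a sliding jaw (-y side), both 80 mm wide with tops 105 mm up. Cam lever at the -y end, cross nut at the +y end. The slack between jaw pads and block differs every time and cannot be read from these poses.
- nut (a joint): angle (rad) of the cross nut about the rod, range 0 to 4.2, growing as it is tightened: its top arm then moves toward the vise's -x. Four equal arms 90 degrees apart; at angle a one of them leans a from upright toward -x. It stays where it is left; friction about 0.45 Nm. Each rad of tightening takes up 4 mm of slack; from the start it needs some 0.8 to 2.9 rad.
- nut_centre (a point): the point on the nut's axis in the plane of its four arms, 60 mm above the table; axes as the vise's. Hub radius 14 mm. The fixed jaw's outer face is 37 mm from it toward the vise's -y
- nut_arm (a point): centre of the ball end (radius 8 mm) of the arm that is upright at nut angle 0, 38 mm from the axis; arms are 10 mm round steel rods
- lever (a joint): angle (rad) of the cam lever about its upright pivot: 0 open, sticking out along the vise's -y; 1.57 fully shut, along the vise's +x, at a stop. A light spring (0.5 N at the tip) swings it back open when let go. Past 1.44 the cam goes over centre: a tight vise then keeps it shut, a slack one lets it spring open.
- lever_pivot (a point): the lever's pivot, 60 mm above the table, axes as the vise's (it does not turn with the lever; it creeps 4 mm toward +y per rad of nut). The cam moves the jaw 10 mm x sin^2(90 degrees x lever angle / 1.44)
- lever_tip (a point): a point in the lever's tip, 95 mm from the pivot. The lever is an aluminium bar 12 mm thick and 22 mm high, its tip 14 mm thick and 26 mm high, ending 103 mm from the pivot. Once the pads bite, jaw force rises about 15 N per mm of jaw travel; the push at the tip rises about 1 N per 0.1 rad, to 4 to 7 N
- block: wooden printing block, 60 x 30 x 35 mm (x, y, z), loose between the jaws on two rails 75 mm up; origin at the centre of its underside
Things that resemble listed ones, but are neither listed nor needed, are in the scene too. What is shaped like the block but grey or pink is not meant.

How it is judged:
At the end, for the whole second after the job is handed in: Lever at 1.5 rad or more (shut), jaw force on the block between 45 and 90 N (the lever's first bite came between about 0.59 and 0.88 rad), block still between the jaws and at rest, other things within 30 mm of where they were (value of joint lever above 1.5 rad and contact force between jaw_pad_c0 and block between 45 and 90 N and linear speed of block below 0.02 m/s and z of block in the frame of vise above 0.07 m and angle between block's own z axis and vertical below 0.15 rad); the robot touches nothing.
It fails at once if the lever is swung shut (past 1.4 rad) while the vise is slack (jaw force on the block under 12 N) (value of joint lever above 1.4 rad and contact force between jaw_pad_c0 and block below 12 N).
It fails at once if the block is crushed: jaw force over 110 N (contact force between jaw_pad_c0 and block above 110 N).
It fails at once if another thing on the table is moved by more than 30 mm (distance of any of gouge, sander, tape, jar, tin, brayer, brush from where it was at the start of the episode above 0.03 m).
It also fails if it takes over 72 s, if anything falls off the work surface, if the arm or the gripper's body presses on something with over 40 N, if the wrist force passes 120 N, or if a joint passes its speed limit or range.

## Working session

There is one attempt and no reset: what is moved stays moved. The work goes in short steps, Python scripts to look and compute and a tool call to move; the robot and the scene stay as the last step left them, time stands still between calls to the robot, and variables do not carry over. Pictures are saved under pics/ and viewed, at most 10 in all, crops included, and the job is handed in when it is done.

Besides the shell and the picture viewer there is one more tool, called as name([rows], argument=value, ...), one row to a line, values as JSON. step_arm: Moves the arm, as the interface text tells. Its arguments: {"type":"object","properties":{"series":{"type":"array","items":{"type":"array","items":{"type":"array","items":{"type":"number"}}}}},"required":["series"]}

```bash
mkdir -p pics
cat > h.py <<'E'
import numpy as np, cv2
from cell import sense, optics, r, models
from scipy.spatial.transform import Rotation as R
def world(p,u,v,d=None):
    z=p["range_z"][int(round(v)),int(round(u))] if d is None else d
    c=np.array([(u-p["cx"])/p["fx"]*z,-(v-p["cy"])/p["fy"]*z,-z,1])
    return (np.linalg.inv(p["camera_from_world"])@c)[:3]
def cloud(p):
    z=p["range_z"];v,u=np.mgrid[:384,:512]
    c=np.stack([(u-p["cx"])/p["fx"]*z,-(v-p["cy"])/p["fy"]*z,-z,np.ones_like(z)],-1)
    w=(c@np.linalg.inv(p["camera_from_world"]).T)[...,:3]; w[z==0]=np.nan
    return w
def pix(p,X):
    c=p["camera_from_world"]@np.append(X,1); return p["cx"]+p["fx"]*c[0]/-c[2], p["cy"]+p["fy"]*c[1]/c[2]
E
python3 - <<'E'
from h import *
print(sense())
ims=[]
for n in["top","side"]:
    p=optics.get_image(n); ims.append(p["frame"]); print(n,[k for k in p],p["fx"],np.linalg.inv(p["camera_from_world"])[:3,3])
    w=cloud(p)
    for t in["vise","nut","lever","block"]:
        for q in models.regions_of(t,p)[:3]:
            m=q["region"]; print(t,round(q["score"],2),q["extent"],np.nanmedian(w[m],0).round(3),np.nanmax(w[m][:,2]).round(3))
for n,i in zip("ab",ims): cv2.imwrite(f"pics/{n}.png",cv2.resize(i,(800,600)))
E
```

```text
{'time_s': 0.0, 'joints': array([ 1.19149877,  0.42676541,  0.07385284,  1.60657652, -0.03410449,
        1.11080367, -0.06708375]), 'qvel': array([-0.00122346, -0.00136903, -0.00056736, -0.00025156,  0.00047391,
        0.00217998, -0.00095118]), 'effort': array([-1.14292576e-03, -9.49838519e+01,  3.76039580e+00, -4.63510787e+01,
        1.91341789e-02,  1.01288324e-02, -2.67423144e-05]), 'position': array([ 0.15363526, -0.6568786 ,  0.23060182]), 'tcp_rot': array([ 9.93407233e-01,  1.14637046e-01, -1.20974841e-04, -6.35267092e-04]), 'ft_force': array([-0.57505771,  0.54279913, -0.39368531]), 'wrist_torque': array([-0.04723828, -0.02056646,  0.00285982]), 'grasp_force': 0.0, 'width': 0.08559574039078659}
top ['frame', 'range_z', 'fx', 'fy', 'cx', 'cy', 'camera_from_world', 'shot'] 444.9762353780903 [0.4483805  0.07516999 1.03467878]
vise 0.71 [215.3, 169.4, 341.1, 234.1] [0.572 0.031 0.062] 0.111
nut 0.97 [216.2, 167.9, 240.8, 207.5] [0.601 0.123 0.072] 0.107
lever 0.9 [287.7, 199.5, 338.2, 218.9] [ 0.564 -0.053  0.071] 0.077
lever 0.69 [214.8, 169.5, 238.8, 204.1] [0.601 0.124 0.072] 0.109
block 0.92 [250.1, 179.0, 274.1, 205.5] [0.59 0.04 0.11] 0.115
block 0.92 [308.4, 122.4, 333.0, 150.8] [ 0.737 -0.095  0.034] 0.04
block 0.71 [208.0, 126.1, 234.8, 149.7] [0.727 0.137 0.034] 0.041
side ['frame', 'range_z', 'fx', 'fy', 'cx', 'cy', 'camera_from_world', 'shot'] 496.72892692894226 [0.57536325 0.78249227 0.52200762]
vise 0.66 [223.7, 155.1, 312.0, 260.3] [0.582 0.094 0.056] 0.11
nut 0.81 [225.7, 210.5, 282.2, 252.1] [0.603 0.135 0.065] 0.104
lever 0.45 [275.4, 154.7, 288.4, 173.7] [ 0.555 -0.101  0.069] 0.105
block 0.94 [179.5, 172.4, 210.6, 199.1] [ 0.738 -0.083  0.024] 0.036
block 0.59 [249.8, 174.9, 282.9, 191.0] [0.588 0.05  0.108] 0.11
block 0.58 [168.7, 237.0, 197.2, 279.1] [0.725 0.157 0.032] 0.036
```

View pics/a.png

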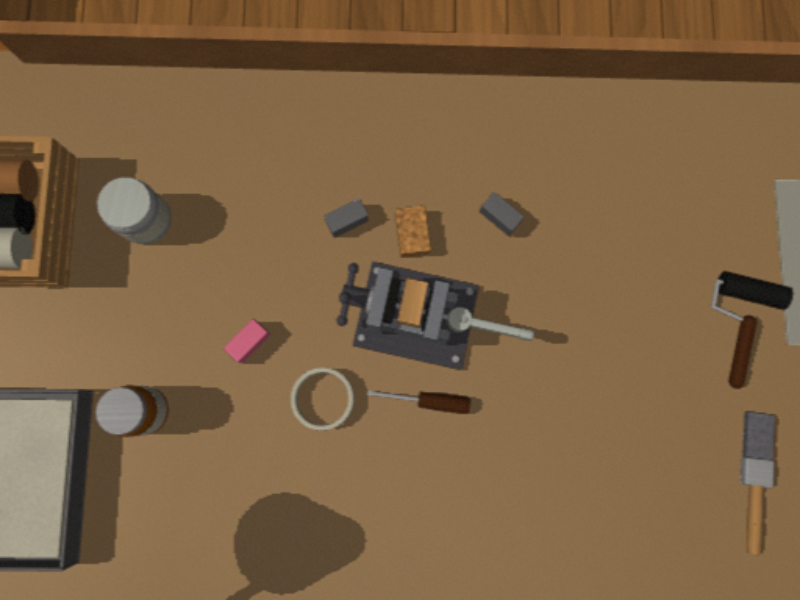

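View pics/b.png

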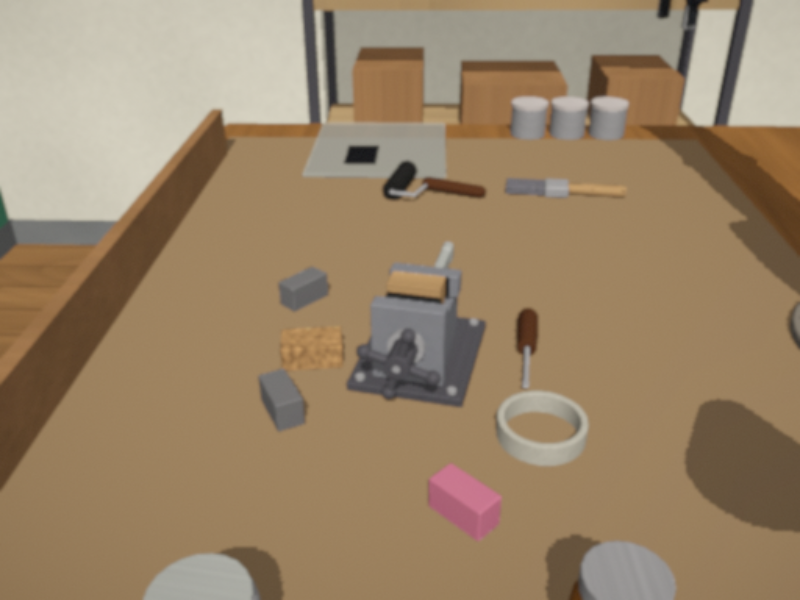

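Top view: vise at (413,315) of 800x600, nut at (350,295), lever running to (530,335), gouge and tape below it, and gray/cork blocks above. Side view: nut hub at (397,368), with the top arm leaning right, i.e. toward vise -x.

Run:
```python
from h import *
p=optics.get_image("top"); w=cloud(p).reshape(-1,3)
def box(m):
    return (w[:,0]>.45)&(w[:,0]<.7)&m
near=(abs(w[:,0]-.58)<.09)&(abs(w[:,1]-.03)<.13)
for lo,hi in [(.004,.03),(.098,.108)]:
    s=w[near&(w[:,2]>lo)&(w[:,2]<hi)]; print(lo,len(s),cv2.minAreaRect((s[:,:2]*1000).astype(np.float32)))
s=w[near&(w[:,2]>.05)&(w[:,1]<-.01)]
# lever: points by y
for y in np.arange(-.12,0.0,.01):
    q=s[abs(s[:,1]-y)<.005]
    if len(q): print(round(y,3),q.mean(0).round(4),np.ptp(q[:,0]).round(3),len(q))
s=w[near&(w[:,2]>.03)&(w[:,1]>.085)]
print("nut");
for y in np.arange(.085,.15,.006):
    q=s[abs(s[:,1]-y)<.003]
    if len(q): print(round(y,3),q.mean(0).round(4),q.min(0).round(3),q.max(0).round(3),len(q))
q=sense(); print(R.from_quat(q["tcp_rot"]).as_matrix().round(3))
```

```text
0.004 2179 ((579.956298828125, 30.08550262451172), (179.45449829101562, 258.6608581542969), 0.11718552559614182)
0.098 1015 ((593.522216796875, 67.73837280273438), (142.82823181152344, 79.92459106445312), 78.13643646240234)
-0.1 [ 0.5573 -0.0972  0.0685] 0.013 17
-0.09 [ 0.5593 -0.0898  0.069 ] 0.013 27
-0.08 [ 0.5613 -0.0801  0.0683] 0.013 32
-0.07 [ 0.5633 -0.07    0.0696] 0.013 27
-0.06 [ 0.5658 -0.0599  0.0693] 0.013 33
-0.05 [ 0.5676 -0.05    0.0694] 0.013 26
-0.04 [ 0.5722 -0.0393  0.0718] 0.027 50
-0.03 [ 0.5718 -0.0298  0.0723] 0.031 64
-0.02 [ 0.5816 -0.02    0.0714] 0.053 102
-0.01 [ 0.5804 -0.0123  0.0704] 0.069 45
nut
0.085 [0.5965 0.0864 0.1022] [0.557 0.085 0.04 ] [0.638 0.087 0.108] 46
0.091 [0.5839 0.0906 0.1009] [0.557 0.088 0.049] [0.623 0.094 0.11 ] 92
0.097 [0.5815 0.097  0.0895] [0.558 0.094 0.034] [0.618 0.1   0.109] 77
0.103 [0.5927 0.1025 0.0735] [0.56  0.1   0.031] [0.614 0.105 0.107] 41
0.109 [0.6012 0.109  0.0713] [0.589 0.107 0.062] [0.615 0.112 0.078] 37
0.115 [0.6053 0.1155 0.0712] [0.589 0.113 0.059] [0.645 0.118 0.077] 41
0.121 [0.6216 0.121  0.0724] [0.591 0.118 0.062] [0.65  0.123 0.081] 58
0.127 [0.6165 0.1269 0.076 ] [0.59  0.124 0.052] [0.65  0.13  0.104] 87
0.133 [0.5915 0.1333 0.072 ] [0.564 0.131 0.048] [0.624 0.136 0.107] 76
0.139 [0.5815 0.1388 0.0663] [0.564 0.137 0.051] [0.612 0.142 0.105] 41
0.145 [0.5722 0.1439 0.0536] [0.568 0.142 0.053] [0.577 0.144 0.054] 5
[[ 0.974  0.228  0.   ]
 [ 0.228 -0.974  0.   ]
 [ 0.    -0.    -1.   ]]
```

step_arm([
  [[0, 0, 25.2, 59.8, -59.7, -5, 0], [0, 0, 25.2, 59.8, -59.7, -5, 0], [0, 0, 25.2, 59.8, -59.7, -5, 0], [0, 0, 25.2, 59.8, -59.7, -5, 0], [0, 0, 25.2, 59.8, -59.7, -5, 0], [0, 0, 25.2, 59.8, -59.7, -5, 0], [0, 0, 25.2, 59.8, -59.7, -5, 0], [0, 0, 25.2, 59.8, -59.7, -5, 0], [0, 0, 25.2, 59.8, -59.7, -5, 0], [0, 0, 25.2, 59.8, -59.7, -5, 0]],
])

```text
time_s: 1.8
position: [0.4829, -0.1277, 0.2687]
tcp_rot: [0.994, -0.105, 0.0, 0.0]
ft_force: [1.2, -1.4, 1.0]
width: -0.0002
grasp_force: 0.0
```

step_arm([
  [[0, 0, 0, 7.9, -24, 0, 0], [0, 0, 0, 7.9, -24, 0, 0], [0, 0, 0, 7.9, -24, 0, 0], [0, 0, 0, 7.9, -24, 0, 0], [0, 0, 0, 7.9, -24, 0, 0], [0, 0, 0, 7.9, -24, 0, 0]],
])

```text
time_s: 2.55
position: [0.6092, 0.0887, 0.2678]
tcp_rot: [0.995, -0.105, -0.0, 0.0]
ft_force: [-0.1, -0.6, -0.5]
width: 0.0002
grasp_force: 0.0
```

Run:
```python
from h import *
q=sense(); print(q["position"],q["joints"].round(2)); M=R.from_quat(q["tcp_rot"]).as_matrix(); print(M.round(3), q["ft_force"])
p=optics.get_image("wrist"); cv2.imwrite("pics/w1.png",cv2.resize(p["frame"],(768,576)))
print(np.linalg.inv(p["camera_from_world"])[:3].round(3),p["fx"])
w=cloud(p)
for t in["nut","lever","vise"]:
    for g in models.regions_of(t,p)[:2]:
        m=g["region"]; s=w[m]; print(t,round(g["score"],2),g["extent"],np.nanmedian(s,0).round(4))
w=w.reshape(-1,3); c=np.array([.606,.13]); yaw=-.21
d=w[:,:2]-c; lx=d@[np.cos(yaw),np.sin(yaw)]; ly=d@[-np.sin(yaw),np.cos(yaw)]
s=(abs(lx)<.06)&(ly>-.03)&(ly<.04)&(w[:,2]>.03)
L=np.c_[lx,ly,w[:,2]][s]
for x in np.arange(-.054,.055,.006):
    k=L[abs(L[:,0]-x)<.003]; k=k[k[:,1]>-.02]
    if len(k)>3: print(round(x,3),len(k),"y",np.percentile(k[:,1],[5,50,95]).round(4),"zmax",np.percentile(k[:,2],97).round(4))
```

```text
[0.60923466 0.08868863 0.26779437] [ 0.06  0.33 -0.39  1.68  0.13  1.16 -2.15]
[[ 0.978 -0.208 -0.001]
 [-0.208 -0.978 -0.   ]
 [-0.001  0.    -1.   ]] [-0.11600985 -0.63004647 -0.50132335]
[[-0.208  0.939  0.273  0.679]
 [-0.978 -0.2   -0.059  0.074]
 [-0.    -0.279  0.96   0.411]] 265.9121625924866
nut 0.68 [215.7, 142.1, 249.9, 204.7] [0.6084 0.1244 0.0733]
lever 0.74 [334.9, 160.0, 428.7, 190.5] [ 0.5668 -0.0572  0.0716]
vise 0.62 [215.4, 124.2, 426.1, 213.5] [0.6069 0.0316 0.0721]
vise 0.19 [334.7, 161.4, 427.1, 188.4] [ 0.5675 -0.0544  0.0718]
-0.042 9 y [-0.0007  0.0028  0.0067] zmax 0.0575
-0.036 45 y [-0.0043  0.0023  0.0084] zmax 0.0587
-0.03 29 y [-0.0037 -0.0003  0.0062] zmax 0.0572
-0.024 5 y [-0.0019 -0.0018 -0.0005] zmax 0.058
-0.018 9 y [-0.0022 -0.0012  0.0052] zmax 0.1017
-0.012 66 y [-0.0152 -0.0007  0.0078] zmax 0.1053
-0.006 133 y [-0.0183 -0.0027  0.0089] zmax 0.1055
-0.0 137 y [-0.0186 -0.001   0.0085] zmax 0.101
0.006 1141 y [-0.0129 -0.0057  0.0006] zmax 0.3458
0.012 1094 y [-0.0158 -0.0032  0.002 ] zmax 0.3559
0.018 3227 y [-0.0168  0.0014  0.0122] zmax 0.3613
0.024 8645 y [-0.0163  0.0029  0.0179] zmax 0.3636
0.03 50 y [-0.0121  0.0037  0.0168] zmax 0.3667
0.036 57 y [-0.0042  0.0016  0.0086] zmax 0.0795
0.042 53 y [-0.0042  0.0017  0.0083] zmax 0.0798
```

The picture's depth shows the nut's top arm leaning 0.28 rad toward -x, with the nut centre near (0.606, 0.132). I'll come down on the +x side of that arm.

step_arm([
  [[0, 0, 0, 0.3, -4.2, 0, 0], [0, 0, 0, 0.3, -4.2, 6, 0], [0, 0, 0, 0.3, -4.2, 11, 0], [0, 0, 0, 0.3, -4.2, 15, 0], [0, 0, 0, 0.3, -4.2, 18.6, 0], [0, 0, 0, 0.3, -4.2, 18.6, 0]],
])

```text
time_s: 3.5
position: [0.6195, 0.1279, 0.0802]
tcp_rot: [0.994, -0.105, -0.002, 0.001]
ft_force: [-0.1, -0.9, 1.0]
width: -0.0004
grasp_force: 0.0
```

```bash
cat >> h.py <<'E'
NC=np.array([.6064,.132]); yaw=-.21
RX=np.array([np.cos(yaw),np.sin(yaw)]); RY=np.array([-np.sin(yaw),np.cos(yaw)])
def loc(P,c=NC):
    d=np.asarray(P)[...,:2]-c; return np.stack([d@RX,d@RY,np.asarray(P)[...,2]],-1)
def st():
    q=sense(); f=q["ft_force"]; print("t",round(q["time_s"],2),"loc",loc(q["position"]).round(4),"f",np.array([f[:2]@RX,f[:2]@RY,f[2]]).round(2),"q7",q["joints"][6].round(2))
E
python3 - <<'E'
from h import *
st()
p=optics.get_image("side"); c=[int(x) for x in pix(p,[.606,.132,.08])]; print(c)
f=p["frame"][c[1]-70:c[1]+70,c[0]-90:c[0]+90]; cv2.imwrite("pics/s1.png",cv2.resize(f,(720,560),interpolation=cv2.INTER_CUBIC))
E
```

```text
t 3.5 loc [ 0.0137 -0.0013  0.0802] f [ 0.14 -0.87  0.99] q7 -2.29
[254, 222]
```

View pics/s1.png

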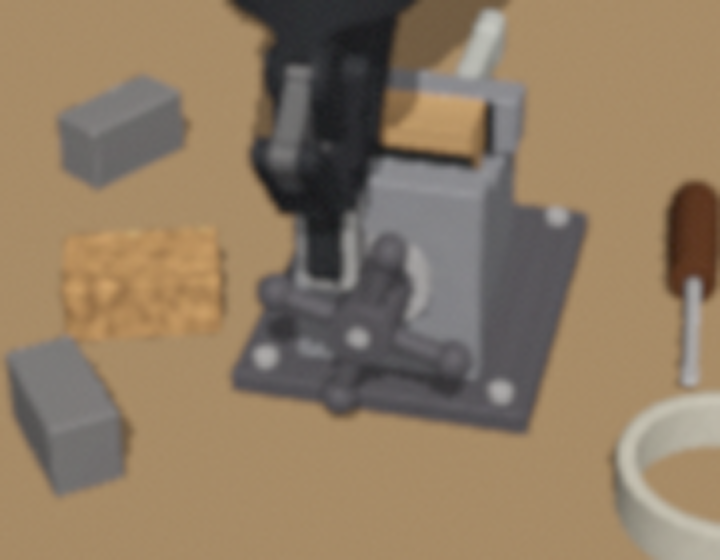

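The fingertips (328,280) sit between the top arm's ball (388,250) and the left arm (275,292), as planned. Pushing toward -x.

step_arm([
  [[0, 0, 0, -0.5, 0, 0, 0], [0, 0, 0, -0.9, 0, 0, 0], [0, 0, 0, -1.2, 0, 0, 0], [0, 0, 0, -1.5, 0, 0, 0], [0, 0, 0, -1.8, 0, 0, 0], [0, 0, 0, -2.1, 0, 0, 0], [0, 0, 0, -2.3, 0, 0, 0], [0, 0, 0, -2.3, 0, 0, 0]],
])

```text
time_s: 4.55
position: [0.6023, 0.1337, 0.0847]
tcp_rot: [0.994, -0.105, 0.004, -0.001]
ft_force: [18.2, -1.8, -5.2]
width: 0.0001
grasp_force: 8.2
```

Run:
```python
from h import *
st()
```

```text
t 4.55 loc [-0.0043  0.0008  0.0847] f [18.19  1.99 -5.19] q7 -2.32
```

step_arm([
  [[0, 0, 0, -0.2, 0, 0.3, 0], [0, 0, 0, -0.4, 0, 0.4, 0], [0, 0, 0, -0.6, 0, 0.5, 0], [0, 0, 0, -0.6, 0, 0.5, 0]],
])

```text
time_s: 5.05
position: [0.5965, 0.135, 0.0803]
tcp_rot: [0.994, -0.105, 0.004, -0.001]
ft_force: [14.1, -3.2, 4.9]
width: 0.0003
grasp_force: 6.8
```

Run:
```python
from h import *
st()
```

```text
t 5.05 loc [-0.0103  0.0008  0.0803] f [14.46 -0.2   4.9 ] q7 -2.32
```

step_arm([
  [[0, 0, 0, 0.5, 0, 0, 0], [0, 0, 0, 0.5, 0, -4, 0], [0, 0, 0, 3.5, 0, -4.5, 0], [0, 0, 0, 6.6, 0, -4, 0], [0, 0, 0, 6.6, 0, -2, 0], [0, 0, 0, 6.6, 0, 0, 0], [0, 0, 0, 5.9, 0, 0, 0], [0, 0, 0, 5.3, 0, 0, 0], [0, 0, 0, 4.8, 0, 0, 0], [0, 0, 0, 4.4, 0, 0, 0]],
])

```text
time_s: 6.3
position: [0.6407, 0.1248, 0.0809]
tcp_rot: [0.994, -0.106, 0.006, -0.001]
ft_force: [23.9, -11.0, 17.8]
width: 0.0003
grasp_force: 13.1
```

Run:
```python
from h import *
st()
```

```text
t 6.3 loc [0.035  0.0001 0.0809] f [25.68 -5.75 17.79] q7 -2.28
```

step_arm([
  [[0, 0, 0, 1.2, 0, 0, 0], [0, 0, 0, 1.2, 0, -5, 0], [0, 0, 0, 0, 4, -9, 0]],
])

```text
time_s: 6.68
position: [0.6273, 0.09, 0.1688]
tcp_rot: [0.995, -0.103, 0.0, -0.001]
ft_force: [0.4, -0.9, 1.5]
width: -0.0
grasp_force: 0.0
```

Run:
```python
from h import *
st()
p=optics.get_image("wrist"); w=cloud(p)
q=optics.get_image("top"); w2=cloud(q)
for pp,ww in((p,w),(q,w2)):
    L=loc(ww.reshape(-1,3)); L=L[(abs(L[:,0])<.02)&(L[:,1]<-.12)&(L[:,1]>-.28)&(L[:,2]>.045)&(L[:,2]<.1)]
    print(len(L),L[:,1].min(),np.sort(L[:,1])[[0,5,10]],"n")
    for y in np.arange(-.26,-.13,.008):
        k=L[abs(L[:,1]-y)<.004]
        if len(k)>3: print(round(y,3),len(k),np.percentile(k[:,0],[5,50,95]).round(4),k[:,2].max().round(3))
```

```text
t 6.67 loc [ 0.0292 -0.0367  0.1688] f [ 0.63 -0.82  1.52] q7 -2.18
2407 -0.263930637487662 [-0.26393064 -0.2623294  -0.26152754] n
-0.26 103 [-0.0029  0.0053  0.0089] 0.075
-0.252 157 [-0.0024  0.0064  0.009 ] 0.075
-0.244 174 [-0.0024  0.0059  0.0085] 0.074
-0.236 136 [-0.0025  0.0055  0.0079] 0.073
-0.228 143 [-0.0027  0.0054  0.008 ] 0.073
-0.22 137 [-0.0027  0.0056  0.0079] 0.074
-0.212 139 [-0.0026  0.0056  0.008 ] 0.073
-0.204 135 [-0.0022  0.0056  0.0079] 0.073
-0.196 146 [-0.0026  0.0053  0.0078] 0.074
-0.188 135 [-0.0027  0.0053  0.0078] 0.073
-0.18 127 [-0.0029  0.0046  0.0078] 0.073
-0.172 125 [-0.0066  0.0025  0.0109] 0.074
-0.164 249 [-0.0111  0.0053  0.0174] 0.077
-0.156 302 [-0.0122  0.0039  0.0181] 0.077
-0.148 199 [-0.0188  0.0013  0.016 ] 0.077Traceback (most recent call last):
  File "<stdin>", line 7, in <module>
    return umr_minimum(a, axis, None, out, keepdims, initial, where)
ValueError: zero-size array to reduction operation minimum which has no identity
```

```bash
cat >> h.py <<'E'
PV=np.array([.0015,-.160])   # pivot, vise axes rel NC
def lev(th,r=.07,o=.017,pv=PV): return pv+r*np.array([np.sin(th),-np.cos(th)])-o*np.array([np.cos(th),np.sin(th)])
def row(th,frm,z=0,**k):   # frm=(th0) tool aligned to th0 at lev(th0)
    th0,o0=frm; d=(lev(th,**k)-lev(th0,o=o0))*100
    u=np.array([np.cos(th0),np.sin(th0)]); v=np.array([np.sin(th0),-np.cos(th0)])
    return [0,0,round(-np.degrees(th-th0),1),round(d@u,2),round(d@v,2),z,0]
E
python3 - <<'E'
from h import *
st(); print(lev(0,o=.03))
F=(0,.03)
print([row(t,F) for t in(0,.1,.2,.3,.4,.5,.55)])
E
```

```text
t 6.78 loc [ 0.0309 -0.0426  0.1717] f [ 1.14  0.9  -0.25] q7 -2.18
[-0.0285 -0.23  ]
[[0, 0, np.float64(-0.0), np.float64(1.3), np.float64(0.0), 0, 0], [0, 0, np.float64(-5.7), np.float64(2.01), np.float64(0.13), 0, 0], [0, 0, np.float64(-11.5), np.float64(2.72), np.float64(0.2), 0, 0], [0, 0, np.float64(-17.2), np.float64(3.44), np.float64(0.19), 0, 0], [0, 0, np.float64(-22.9), np.float64(4.16), np.float64(0.11), 0, 0], [0, 0, np.float64(-28.6), np.float64(4.86), np.float64(-0.04), 0, 0], [0, 0, np.float64(-31.5), np.float64(5.21), np.float64(-0.14), 0, 0]]
```

step_arm([
  [[0, 0, 0, -3, 6, 0, 0], [0, 0, 0, -5.8, 12, 0, 0], [0, 0, 0, -5.8, 17, 0, 0], [0, 0, 0, -5.8, 19.3, 2, 0], [0, 0, 0, -5.8, 19.3, 6, 0], [0, 0, 0, -5.8, 19.3, 10, 0], [0, 0, 0, -5.8, 19.3, 11.7, 0], [0, 0, 0, -5.8, 19.3, 11.7, 0]],
])

```text
time_s: 7.78
position: [0.5299, -0.0892, 0.0496]
tcp_rot: [0.995, -0.105, -0.001, -0.0]
ft_force: [-0.6, 0.8, 1.1]
width: -0.0003
grasp_force: 0.0
```

Run:
```python
from h import *
st()
p=optics.get_image("side"); cv2.imwrite("pics/s2.png",cv2.resize(p["frame"][120:264,180:372],(768,576),interpolation=cv2.INTER_CUBIC))
```

```text
t 7.78 loc [-0.0288 -0.2323  0.0496] f [-0.74  0.7   1.07] q7 -1.93
```

View pics/s2.png

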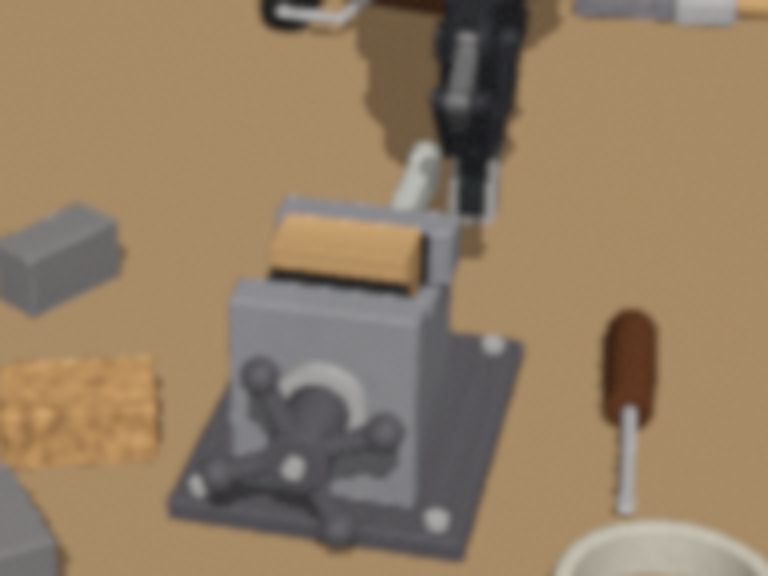

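The closed fingers (475,190) stand on the -x side of the lever (415,180), and the nut arms have turned. Now I'll try the lever in stages.

step_arm([
  [[0, 0, 0, 1.3, 0, 0, 0], [0, 0, -5.7, 2.0, 0.1, 0, 0], [0, 0, -11.5, 2.7, 0.2, 0, 0], [0, 0, -17.2, 3.4, 0.2, 0, 0], [0, 0, -22.9, 4.2, 0.1, 0, 0], [0, 0, -28.6, 4.9, 0, 0, 0], [0, 0, -31.5, 5.2, -0.1, 0, 0], [0, 0, -31.5, 5.2, -0.1, 0, 0], [0, 0, -31.5, 5.2, -0.1, 0, 0]],
])

```text
time_s: 8.95
position: [0.582, -0.0998, 0.0507]
tcp_rot: [0.986, 0.168, 0.0, 0.0]
ft_force: [0.3, 0.2, 0.5]
width: -0.0001
grasp_force: 0.1
```

```bash
cat >> h.py <<'E'
def lst():
    q=sense(); L=loc(q["position"]); d=L[:2]-PV; M=R.from_quat(q["tcp_rot"]).as_matrix()
    tyaw=np.arctan2(M[1,0],M[0,0])-yaw
    # lever angle from finger face: point at d, offset 17mm
    rr=np.hypot(*d); th=np.arctan2(d[0],-d[1])+np.arcsin(.017/rr)
    f=q["ft_force"][:2]; fl=np.array([f@RX,f@RY]); n=np.array([np.cos(th),np.sin(th)])
    print("t",round(q["time_s"],2),"theta",round(th,3),"toolyaw",round(tyaw,3),"r",round((rr**2-.017**2)**.5,4),"push",round(-fl@n,2),"fl",fl.round(2),q["ft_force"][2].round(2),"z",L[2].round(4))
E
python3 - <<'E'
from h import *
lst(); print([row(t,(.55,.017)) for t in(.6,.65,.7,.75)])
print([row(t,(.7,.017)) for t in(.75,.8,.85)])
E
```

```text
t 8.95 theta 0.538 toolyaw 0.548 r 0.0734 push -0.35 fl [0.26 0.25] 0.53 z 0.0507
[[0, 0, np.float64(-2.9), np.float64(0.35), np.float64(0.08), 0, 0], [0, 0, np.float64(-5.7), np.float64(0.71), np.float64(0.13), 0, 0], [0, 0, np.float64(-8.6), np.float64(1.07), np.float64(0.18), 0, 0], [0, 0, np.float64(-11.5), np.float64(1.42), np.float64(0.2), 0, 0]]
[[0, 0, np.float64(-2.9), np.float64(0.35), np.float64(0.08), 0, 0], [0, 0, np.float64(-5.7), np.float64(0.71), np.float64(0.13), 0, 0], [0, 0, np.float64(-8.6), np.float64(1.07), np.float64(0.18), 0, 0]]
```

No bite at 0.54. Going on by 0.15 rad at a time.

step_arm([
  [[0, 0, -2.9, 0.35, 0.08, 0, 0], [0, 0, -5.7, 0.71, 0.13, 0, 0], [0, 0, -8.6, 1.07, 0.18, 0, 0], [0, 0, -11.5, 1.42, 0.2, 0, 0], [0, 0, -11.5, 1.42, 0.2, 0, 0]],
])

```text
time_s: 9.57
position: [0.5958, -0.0967, 0.0504]
tcp_rot: [0.964, 0.266, 0.0, 0.0]
ft_force: [0.7, 0.3, 0.4]
width: -0.0001
grasp_force: 0.2
```

Run:
```python
from h import *
lst()
```

```text
t 9.57 theta 0.726 toolyaw 0.749 r 0.0731 push -0.74 fl [0.57 0.48] 0.41 z 0.0504
```

step_arm([
  [[0, 0, -2.9, 0.35, 0.08, 0, 0], [0, 0, -5.7, 0.71, 0.13, 0, 0], [0, 0, -8.6, 1.07, 0.18, 0, 0], [0, 0, -8.6, 1.07, 0.18, 0, 0]],
])

```text
time_s: 10.07
position: [0.6057, -0.0928, 0.0502]
tcp_rot: [0.941, 0.338, 0.0, -0.0]
ft_force: [-0.6, 0.7, 0.2]
width: -0.0003
grasp_force: 0.2
```

Run:
```python
from h import *
lst()
```

```text
t 10.07 theta 0.869 toolyaw 0.899 r 0.0728 push 0.02 fl [-0.71  0.57] 0.18 z 0.0502
```

step_arm([
  [[0, 0, -2.9, 0.35, 0.08, 0, 0], [0, 0, -5.7, 0.71, 0.13, 0, 0], [0, 0, -8.6, 1.07, 0.18, 0, 0], [0, 0, -8.6, 1.07, 0.18, 0, 0]],
])

```text
time_s: 10.58
position: [0.6149, -0.0874, 0.0502]
tcp_rot: [0.913, 0.407, -0.0, -0.0]
ft_force: [-1.1, 0.3, 0.8]
width: -0.0002
grasp_force: 0.5
```

Run:
```python
from h import *
lst()
```

```text
t 10.57 theta 1.013 toolyaw 1.048 r 0.0726 push 0.55 fl [-1.14  0.05] 0.82 z 0.0502
```

step_arm([
  [[0, 0, -2.9, 0.35, 0.08, 0, 0], [0, 0, -5.7, 0.71, 0.13, 0, 0], [0, 0, -8.6, 1.07, 0.18, 0, 0], [0, 0, -8.6, 1.07, 0.18, 0, 0]],
])

```text
time_s: 11.08
position: [0.6233, -0.0808, 0.0501]
tcp_rot: [0.88, 0.474, -0.0, 0.0]
ft_force: [-1.0, -2.6, 1.1]
width: -0.0001
grasp_force: 1.1
```

Run:
```python
from h import *
lst()
p=optics.get_image("wrist");L=loc(cloud(p).reshape(-1,3)); L=L[(L[:,2]>.045)&(L[:,2]<.078)&(L[:,0]>.025)&(L[:,0]<.11)&(L[:,1]>-.2)&(L[:,1]<-.06)]
d=L[:,:2]-PV; print(len(L),L.min(0),L.max(0),np.polyfit(d[:,0],d[:,1],1))
cv2.imwrite("pics/w3.png",p["frame"])
```

```text
t 11.07 theta 1.158 toolyaw 1.198 r 0.0723 push 2.68 fl [-0.41 -2.75] 1.1 z 0.0501
11537 [ 0.02500536 -0.19998588  0.04501379] [ 0.09822054 -0.06351476  0.07799849] [-1.42218764  0.07847426]
```

View pics/w3.png

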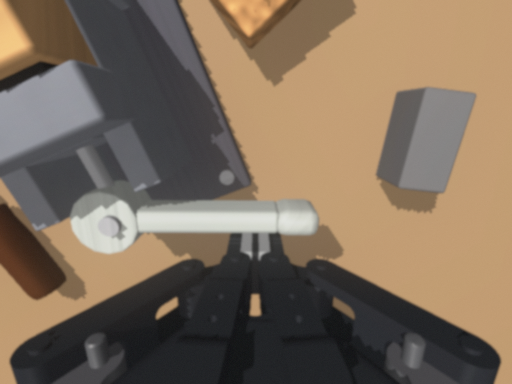

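The wrist view shows the bar (140–320, 217) lying flat along the fingertips (255,235). The push rose to about 2.7 N near 1.17 rad, so the first bite is around 1.0 rad and slack is about 7.9 mm. The nut needs roughly 0.67 rad more.

Run:
```python
from h import *
q=sense(); L=loc(q["position"]); d=(np.array([.044,.0])-L[:2])*100; th=1.2
print(L, d@[np.cos(th),np.sin(th)], d@[np.sin(th),-np.cos(th)])
```

```text
[ 0.06086027 -0.20470567  0.05012519] 18.468423503442033 -8.98911198631899
```

step_arm([
  [[0, 0, 0, -1.5, 0, 0, 0], [0, 0, 0, -2.5, 0, -5, 0], [0, 0, 0, -2.5, 0, -10, 0], [0, 0, 20, 3, -2, -10, 0], [0, 0, 40, 8, -4, -10, 0], [0, 0, 60, 13, -7, -10, 0], [0, 0, 68.6, 18.5, -9, -10, 0], [0, 0, 68.6, 18.5, -9, -10, 0], [0, 0, 68.6, 18.5, -9, -10, 0], [0, 0, 68.6, 18.5, -9, -10, 0]],
])

```text
time_s: 12.38
position: [0.6494, 0.1227, 0.1501]
tcp_rot: [0.994, -0.106, 0.0, 0.0]
ft_force: [0.3, -0.0, -0.3]
width: 0.0004
grasp_force: 0.0
```

Run:
```python
from h import *
st(); print(R.from_quat(sense()["tcp_rot"]).as_matrix().round(3))
p=optics.get_image("side"); w=loc(cloud(p).reshape(-1,3))
s=w[(abs(w[:,0])<.05)&(w[:,1]>-.008)&(w[:,1]<.02)&(w[:,2]>.01)&(w[:,2]<.11)]
a=np.arctan2(-s[:,0],s[:,2]-.06); rr=np.hypot(s[:,0],s[:,2]-.06); m=(rr>.022)&(rr<.05)
h4=np.angle(np.exp(4j*a[m]).mean())/4; print(m.sum(),"nut angle mod 90:",h4, s.mean(0))
```

```text
t 12.38 loc [ 4.400e-02 -1.000e-04  1.501e-01] f [ 0.3   0.05 -0.34] q7 -2.25
[[ 0.978 -0.211  0.   ]
 [-0.211 -0.978 -0.   ]
 [ 0.     0.    -1.   ]]
426 nut angle mod 90: -0.43160597344552004 [-0.00224229  0.00408472  0.06292012]
```

The side camera gives a nut angle of -0.43, which agrees with the finger-contact figure. Pushing to about +0.24.

step_arm([
  [[0, 0, 0, 0, 0, 4, 0], [0, 0, 0, 0, 0, 7.2, 0], [0, 0, 0, -0.5, 0, 7.2, 0], [0, 0, 0, -1.1, 0, 7.2, 0], [0, 0, 0, -1.7, 0, 7.2, 0], [0, 0, 0, -2.3, 0, 7.2, 0], [0, 0, 0, -2.9, 0, 7.2, 0], [0, 0, 0, -3.4, 0, 7.2, 0], [0, 0, 0, -3.7, 0, 7.2, 0], [0, 0, 0, -3.7, 0, 7.2, 0]],
])

```text
time_s: 13.68
position: [0.6169, 0.1308, 0.082]
tcp_rot: [0.995, -0.104, 0.004, -0.001]
ft_force: [10.8, -3.4, 8.1]
width: 0.0
grasp_force: 5.4
```

Run:
```python
from h import *
st(); L=loc(sense()["position"]); print("a",np.arcsin((.011+.008-L[0])/.038))
```

```text
t 13.68 loc [0.0105 0.001  0.082 ] f [11.22 -1.06  8.12] q7 -2.32
a 0.22480400958930502
```

step_arm([
  [[0, 0, 0, 0.8, 0, 0, 0], [0, 0, 0, 0.8, 0, -5, 0], [0, 0, 0, 0, 4, -9, 0], [0, 0, 0, -3.7, 10, -9, 0], [0, 0, 0, -3.7, 16, -9, 0], [0, 0, 0, -3.7, 22, -9, 0], [0, 0, 0, -3.7, 23, -5, 0], [0, 0, 0, -3.7, 23, 0, 0], [0, 0, 0, -3.7, 23, 2.8, 0], [0, 0, 0, -3.7, 23, 2.8, 0]],
])

```text
time_s: 14.92
position: [0.5291, -0.0862, 0.0494]
tcp_rot: [0.995, -0.103, -0.001, -0.0]
ft_force: [-0.4, -0.6, -0.0]
width: 0.0003
grasp_force: 0.0
```

```bash
sed -i 's/PV=np.array(\[.0015,-.160\])/PV=np.array([.0015,-.1574])/' h.py
python3 - <<'E'
from h import *
st(); p=optics.get_image("side"); w=loc(cloud(p).reshape(-1,3))
s=w[(abs(w[:,0])<.05)&(w[:,1]>-.008)&(w[:,1]<.02)&(w[:,2]>.01)&(w[:,2]<.11)]
a=np.arctan2(-s[:,0],s[:,2]-.06); rr=np.hypot(s[:,0],s[:,2]-.06); m=(rr>.022)&(rr<.05)
print("nut",np.angle(np.exp(4j*a[m]).mean())/4)
print(lev(0,o=.03))
E
```

```text
t 14.93 loc [-0.0301 -0.2295  0.0494] f [-0.27 -0.68 -0.01] q7 -1.95
nut 0.23809633958777246
[-0.0285 -0.2274]
```

step_arm([
  [[0, 0, 0, 1.4, 0, 0, 0], [0, 0, -5.7, 2.1, 0.1, 0, 0], [0, 0, -11.5, 2.8, 0.2, 0, 0], [0, 0, -17.2, 3.5, 0.2, 0, 0], [0, 0, -22.9, 4.3, 0.1, 0, 0], [0, 0, -28.6, 5.0, 0, 0, 0], [0, 0, -31.5, 5.35, -0.1, 0, 0], [0, 0, -31.5, 5.35, -0.1, 0, 0], [0, 0, -31.5, 5.35, -0.1, 0, 0]],
])

```text
time_s: 16.1
position: [0.5832, -0.0967, 0.0509]
tcp_rot: [0.985, 0.17, 0.001, 0.0]
ft_force: [-0.4, -0.5, 0.3]
width: 0.0001
grasp_force: 0.1
```

Run:
```python
from h import *
lst()
```

```text
t 16.1 theta 0.548 toolyaw 0.552 r 0.073 push 0.55 fl [-0.31 -0.55] 0.28 z 0.0509
```

step_arm([
  [[0, 0, -2.9, 0.35, 0.08, 0, 0], [0, 0, -5.7, 0.71, 0.13, 0, 0], [0, 0, -8.6, 1.07, 0.18, 0, 0], [0, 0, -11.5, 1.42, 0.2, 0, 0], [0, 0, -11.5, 1.42, 0.2, 0, 0], [0, 0, -11.5, 1.42, 0.2, 0, 0]],
])

```text
time_s: 16.85
position: [0.5966, -0.0937, 0.0503]
tcp_rot: [0.963, 0.268, 0.0, 0.0]
ft_force: [0.0, -0.4, 0.0]
width: 0.0001
grasp_force: 0.5
```

Run:
```python
from h import *
lst()
```

```text
t 16.85 theta 0.732 toolyaw 0.752 r 0.0727 push 0.17 fl [ 0.09 -0.36] 0.0 z 0.0503
```

step_arm([
  [[0, 0, -2.9, 0.35, 0.08, 0, 0], [0, 0, -5.7, 0.71, 0.13, 0, 0], [0, 0, -8.6, 1.07, 0.18, 0, 0], [0, 0, -8.6, 1.07, 0.18, 0, 0], [0, 0, -8.6, 1.07, 0.18, 0, 0]],
])

```text
time_s: 17.48
position: [0.6064, -0.0898, 0.0502]
tcp_rot: [0.941, 0.339, -0.0, 0.0]
ft_force: [-2.8, -2.0, 2.0]
width: 0.0001
grasp_force: 1.8
```

Run:
```python
from h import *
lst()
```

```text
t 17.48 theta 0.875 toolyaw 0.902 r 0.0725 push 3.42 fl [-2.32 -2.51] 1.98 z 0.0502
```

step_arm([
  [[0, 0, -2.9, 0.35, 0.08, 0, 0], [0, 0, -5.7, 0.71, 0.13, 0, 0], [0, 0, -8.6, 1.07, 0.18, 0, 0], [0, 0, -8.6, 1.07, 0.18, 0, 0], [0, 0, -8.6, 1.07, 0.18, 0, 0]],
])

```text
time_s: 18.1
position: [0.6156, -0.0845, 0.0501]
tcp_rot: [0.913, 0.409, -0.0, 0.0]
ft_force: [-5.7, -2.5, 3.8]
width: 0.0002
grasp_force: 2.6
```

Run:
```python
from h import *
lst()
k=np.pi/2/1.44
for s in(4,4.5,5,5.5,6,6.5,7): print(s,[(t,round(.66+max(0,15*(10*np.sin(k*t)**2-s))*.01*k*np.sin(2*k*t)/.0725,1)) for t in(.74,.87,1.0,1.03,1.15,1.2)])
```

```text
t 18.1 theta 1.018 toolyaw 1.052 r 0.0723 push 5.73 fl [-5.   -3.65] 3.75 z 0.0501
4 [(0.74, np.float64(3.4)), (0.87, np.float64(6.2)), (1.0, np.float64(7.8)), (1.03, np.float64(7.9)), (1.15, np.float64(7.4)), (1.2, np.float64(6.7))]
4.5 [(0.74, np.float64(2.3)), (0.87, np.float64(5.2)), (1.0, np.float64(6.9)), (1.03, np.float64(7.0)), (1.15, np.float64(6.7)), (1.2, np.float64(6.1))]
5 [(0.74, np.float64(1.2)), (0.87, np.float64(4.1)), (1.0, np.float64(6.0)), (1.03, np.float64(6.2)), (1.15, np.float64(6.0)), (1.2, np.float64(5.5))]
5.5 [(0.74, np.float64(0.7)), (0.87, np.float64(3.0)), (1.0, np.float64(5.0)), (1.03, np.float64(5.3)), (1.15, np.float64(5.4)), (1.2, np.float64(5.0))]
6 [(0.74, np.float64(0.7)), (0.87, np.float64(2.0)), (1.0, np.float64(4.1)), (1.03, np.float64(4.4)), (1.15, np.float64(4.7)), (1.2, np.float64(4.4))]
6.5 [(0.74, np.float64(0.7)), (0.87, np.float64(0.9)), (1.0, np.float64(3.2)), (1.03, np.float64(3.5)), (1.15, np.float64(4.0)), (1.2, np.float64(3.9))]
7 [(0.74, np.float64(0.7)), (0.87, np.float64(0.7)), (1.0, np.float64(2.3)), (1.03, np.float64(2.6)), (1.15, np.float64(3.4)), (1.2, np.float64(3.3))]
```

The first bite is at about 0.76 rad: 0.2 N at 0.73, 3.4 N at 0.88 and 5.7 N at 1.02. That matches a slack of 5.2–5.5 mm and a final jaw force near 70 N, so I'll shut the lever.

Run:
```python
from h import *
for t in(1.1,1.17,1.24,1.31,1.38,1.45,1.52,1.58,1.62): print([float(x) for x in row(t,(1.05,.017))])
```

```text
[0.0, 0.0, -2.9, 0.35, 0.08, 0.0, 0.0]
[0.0, 0.0, -6.9, 0.85, 0.15, 0.0, 0.0]
[0.0, 0.0, -10.9, 1.35, 0.2, 0.0, 0.0]
[0.0, 0.0, -14.9, 1.86, 0.2, 0.0, 0.0]
[0.0, 0.0, -18.9, 2.36, 0.17, 0.0, 0.0]
[0.0, 0.0, -22.9, 2.86, 0.11, 0.0, 0.0]
[0.0, 0.0, -26.9, 3.35, 0.01, 0.0, 0.0]
[0.0, 0.0, -30.4, 3.77, -0.1, 0.0, 0.0]
[0.0, 0.0, -32.7, 4.05, -0.19, 0.0, 0.0]
```

step_arm([
  [[0, 0, -2.9, 0.35, 0.08, 0, 0], [0, 0, -6.9, 0.85, 0.15, 0, 0], [0, 0, -10.9, 1.35, 0.2, 0, 0], [0, 0, -14.9, 1.86, 0.2, 0, 0], [0, 0, -18.9, 2.36, 0.17, 0, 0], [0, 0, -22.9, 2.86, 0.11, 0, 0], [0, 0, -26.9, 3.35, 0, 0, 0], [0, 0, -30.4, 3.77, -0.1, 0, 0], [0, 0, -30.4, 3.95, -0.1, 0, 0], [0, 0, -30.4, 3.95, -0.1, 0, 0]],
])

```text
time_s: 19.35
position: [0.6413, -0.0544, 0.05]
tcp_rot: [0.774, 0.633, -0.0, -0.0]
ft_force: [-3.3, -3.6, 2.2]
width: 0.0002
grasp_force: 1.7
```

Run:
```python
from h import *
lst()
```

```text
t 19.35 theta 1.562 toolyaw 1.582 r 0.0716 push 4.2 fl [-2.47 -4.17] 2.18 z 0.05
```

step_arm([
  [[0, 0, 0, 0.3, 0, 0, 0], [0, 0, 0, 0.5, 0, 0, 0], [0, 0, 0, 0.5, 0, 0, 0]],
])

```text
time_s: 19.73
position: [0.6419, -0.0518, 0.0499]
tcp_rot: [0.774, 0.633, -0.002, 0.001]
ft_force: [-6.5, -13.2, 4.3]
width: -0.0001
grasp_force: 6.9
```

Run:
```python
from h import *
lst()
```

```text
t 19.73 theta 1.599 toolyaw 1.581 r 0.0711 push 14.15 fl [ -3.6  -14.26] 4.32 z 0.0499
```

step_arm([
  [[0, 0, 0, -1, 0, 0, 0], [0, 0, 0, -3.5, 0, 0, 0], [0, 0, 0, -6, 0, -6, 0], [0, 0, 0, -10, 0, -12, 0], [0, 0, 0, -10, 0, -12, 0]],
])

```text
time_s: 20.35
position: [0.6244, -0.1498, 0.1737]
tcp_rot: [0.774, 0.633, 0.001, 0.002]
ft_force: [-0.2, 0.3, -0.3]
width: 0.0003
grasp_force: 0.0
```

Run:
```python
from h import *
st(); p=optics.get_image("top"); c=[int(x) for x in pix(p,[.59,.03,.08])]
cv2.imwrite("pics/t2.png",cv2.resize(p["frame"][c[1]-72:c[1]+72,c[0]-96:c[0]+96],(768,576),interpolation=cv2.INTER_CUBIC))
```

```text
t 20.35 loc [ 0.0764 -0.2718  0.1737] f [-0.21  0.24 -0.28] q7 -0.4
```

View pics/t2.png

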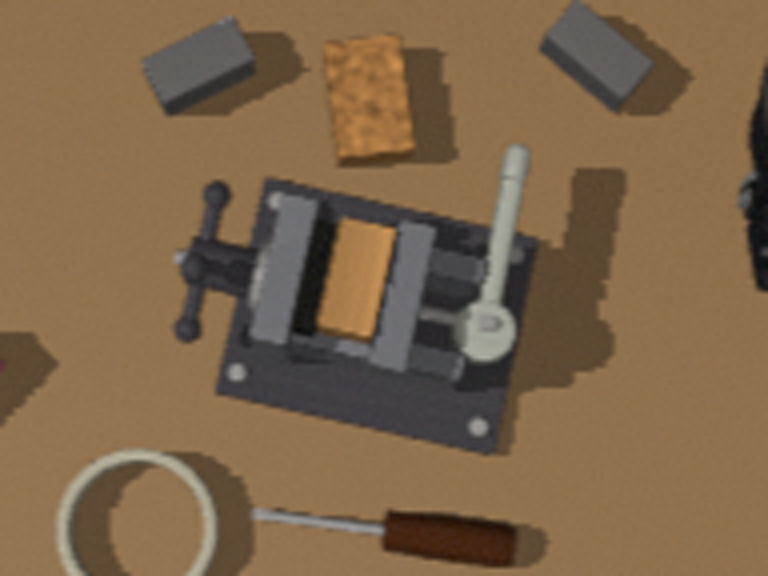

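The lever stays shut by itself along vise +x, from (485,330) to (515,155). The block (357,280) is between the jaws and the other things haven't moved. Handing in.

```bash
python3 -c "
from h import *
print(r.sign_off())"
```

```text
the job is handed in; nothing more can be done
None
```

I tightened the nut about 1.5 rad until the lever first bit at about 0.76 rad, then swung the lever to its stop, where it stays shut by itself. I estimate the jaw force at about 70 N (not measured directly). The other things near the vise look unmoved, and I handed the job in at about 20 s; no verdict came back.

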